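# Lock the gift boxes away in the counter display case

## Robot

A 6-joint arm with a two-finger parallel gripper is mounted at the origin on a cart in front of the work surface, level with it; the furniture and walls round the work are solid. World frame = base frame: x ahead of the robot, y to its left, z up, the work surface at z = 0. Lengths are in mm, angles in rad, forces in N, time in s.
With the tool pointing down it reaches from about 400 to 825 mm from the base axis. Payload 7 kg.
Tool frame: the origin (TCP) lies on the centre line of the jaws, within the pads' length; the fingertips stand 11 mm ahead of it and the grasp point (between the pads) lies 8 mm behind it; z points along the fingers, y is the line along which they close (so a half turn about z gives the same grasp; the last joint's range is limited). The gripper opens to 85 mm and grips with 20 to 120 N. Pads are 22 mm wide; open, the fingers measure 114 mm over their backs; the gripper's body (76 mm by 85 mm) begins 54 mm behind the grasp point. The pads swing forward as they close: fully open they stand 13 mm farther back than shut.
Start: joints at [1.475, 0.359, 0.012, 0, -1.224, -0.288], TCP at [252.758, 625.866, 213.302] pointing down, gripper open.
Joint ranges: [-3.07, 3.07], [-1.43, 2.12], [-1.02, 1.25], [-3.03, 1.67], [-3.05, -0], [-3.03, 3.03]. Speed limits (rad/s): [2.39, 2.39, 3.01, 3.14, 3.14, 3.14].

## Interface

Orientations are given as a rotation vector (axis times angle).
In Python, from bench import state, vision, env, finder gives the robot as it stands. The module is installed in compiled form; this text tells all that it offers.
- The arm moves only by the shell command python3 -m pendant 'ROWS' [FORCE]. ROWS is JSON, a list that holds one entry, the list of rows, each a list of 5 numbers: the closure, from 0 (fully open) to 1 (shut), then the shift along the tool's x, y, z in mm, then the turn about the tool's z in degrees. A call has 1 to 10 rows; each row is the pose to reach, as a shift and turn from the pose commanded when the call began, along the tool's axes at that moment; what a row does not reach only later rows make up. A row lasts 1/12 s, in which the tool goes at most 41.7 mm and 7.16 degrees, less where a joint would pass 70% of its speed; a pose out of reach is approached as far as the arm can. A call with a gripper value outside its range is refused whole. The fingers move at their own pace and stop on an object; FORCE is the grip in N (left out, the last holds). Time passes only in rows, so rows that repeat a pose let the fingers close. It gives the time, the measured TCP pose, the force, the opening and the grip force at its end, in the units of the state.
- state(): the state, without advancing time (a new reading comes with each control period).
- vision.capture(name): name is "scene" or "side" or "wrist"; returns (picture, depth): 384x512x3 uint8, red, green, blue; 384x512 float32, mm along the optical axis (not along the pixel's ray), 0 where there is no reading.
- vision.camera_info(name): a dict with "fx", "fy", "cx", "cy" (pixels), "rvec" (rotation vector, rad) and "tvec" (3), from world to camera coordinates, as OpenCV has them. Camera axes: x right, y down, z forward; pixel columns grow to the right and rows downward; lengths in mm; the calibration is good to about 2 mm. A picture is of the moment at which its call begins: read the wrist's pose just before it. camera_info takes no time and is no camera call; for the wrist camera it gives the pose at the moment of the call.
- env.close_job(): hands the job in; it is judged then, once.
Trained networks look in the newest picture that a camera, given by its name, has taken for a name from the list of things; names that differ only in an ending like _2 or _b are one class to them, and where a whole thing is asked for, a point or a joint stands for the part that bears it (a point fixed in the world has none). Each returns a list of dicts, best first, with "p" (0 to 1); they miss things now and then, are a little off and sometimes report something else, mostly with a low value. They report only what shows in the picture. A call takes as long as a camera call. They do not tell look-alikes from the thing itself.
- finder.recognise(name, camera): "pixel" ([column, row] in pixels, amid what is visible of it).
- finder.mark_of(name, camera): "pixel" ([column, row] in pixels: a listed point, or the origin of a listed thing).
The state is a dict: "t": time; "qpos": joint angles; "dq": joint speeds; "effort": joint torques, N m; "tool_pos": TCP position; "eef_rot": TCP orientation; "contact_force": force on the tool from outside, world axes, zero at the start; "moment": the same for the moment, N m; "grip_width": opening from 0.0 (shut) to 1.0 (fully open); "grip_force": force on a finger pad.
Only numpy, scipy, OpenCV 4.12 (cv2) and the standard library are available. Lean on these libraries where they do the work, as an engineer would, in place of code of your own. Each camera call takes 0.05 s, during which the arm holds its last target. There are 200 camera calls.

## Task

Turn the quarter-turn latch on the display case to release it, raise the lid until it stands open by itself, and put every red gift box from the counter into the case, flat on its floor with the box lids up. Then push the case's lid fully down until it clicks onto its catch, and turn the latch fully back to locked. Leave the other things on the counter where they are.

Things in the scene. Friction and masses are not known exactly. Their poses are not given: they have to be found in the camera images.
- display_case: display case: an open-topped wooden tray fixed to the counter, outside 225 (x) x 290 (y) x 72 mm high, walls and floor 8 mm, so inside 209 x 274 and 64 mm deep. Origin: centre of its underside; x points from its front wall (robot side) to its hinged back wall, y left, z up. A ball catch (y 95 mm) and the latch's striker (y -14 to 14 mm) stick out 14 mm inside the front wall, near its top
- lid_hinge (a point): a point on the lid's hinge line, at the middle of the top of the case's back wall (case frame x 112.5, y 0, z 72 mm); the hinge line runs along the case's y
- case_lid (a joint): lid, a dark wooden frame with a clear pane, 225 x 290 x 8 mm, hinged at the back: 0 = shut, grows as its front edge rises, 1.57 upright, stop at 1.75. Stiff hinge: it stays where left (up to 6 N at the front edge moves it). Near the bottom a ball catch resists: unpushed it rests at about 0.06; about 5 N down at the front edge clicks it to 0, about 12 N up lifts it off. It cannot rise while locked
- latch_knob (a joint): quarter-turn cam latch on the lid near its front edge: 0 = locked, handle bar front to back; 1.57 = released, bar parallel to the hinge. Grows counter-clockwise seen looking down on the shut lid; stops at both ends, about 0.1 N m, stays where left. If locked while the lid is open, its tongue strikes the case and the lid will not go fully down
- handle_grip (a point): middle of the latch's steel handle bar: round, 12 mm thick, 56 mm long, on a post at each end (38 mm clear between), its axis 52 mm above the lid's upper face, 132 mm above the counter while shut; 196 mm from the hinge line along the lid and 60 mm off the lid's underside plane. Its x runs along the bar, z away from the lid. Bar along the hinge: it can turn in the grip as the lid swings
- box_a_center (a point): a dark red gift box, 62 (its x) x 85 (its y) x 40 mm (its z) with a fixed lid, about 0.14 kg; the point is its centre, z up. Some of the four boxes may be absent
- box_b_center (a point): a dark red gift box, 62 (its x) x 85 (its y) x 40 mm (its z) with a fixed lid, about 0.14 kg; the point is its centre, z up. Some of the four boxes may be absent
- box_c_center (a point): a dark red gift box, 62 (its x) x 85 (its y) x 40 mm (its z) with a fixed lid, about 0.14 kg; the point is its centre, z up. Some of the four boxes may be absent
- box_d_center (a point): a dark red gift box, 62 (its x) x 85 (its y) x 40 mm (its z) with a fixed lid, about 0.14 kg; the point is its centre, z up. Some of the four boxes may be absent
- ribbon_gold_center (a point): a spool of gold ribbon, 74 x 86 x 20 mm, a bystander; the point is about its centre
- ribbon_navy_center (a point): a spool of navy ribbon, 74 x 86 x 20 mm, a bystander; the point is about its centre
- order_pad_center (a point): a red order pad, 100 x 74 x 15 mm, a bystander; the point is about its centre
- tape_dispenser_center (a point): a black tape dispenser, 44 x 133 x 78 mm, a bystander; the point is about its centre
Mind the look-alikes: they are no part of the job. Leave any blue look-alike of the part that bears box_d_center alone.

How it is judged:
By the outcome, as a careful person would: the job done as asked, in the order asked, and still so for the second after the job is handed in, with the robot touching nothing.
Of box_a, box_b, box_c, box_d only 2 to 4 are there at a start; the rules pass over those that are not, and their reading is None.
At some moment in a run one of box_a, box_b, box_c, box_d may be knocked a few centimetres aside while the robot is not near it.
Once in a run the grip may slacken for a moment while it holds something.
It also fails if it takes over 210 s, if anything falls off the work surface, if the arm or the gripper's body presses on something with over 40 N, if the wrist force passes 120 N, or if a joint passes its speed limit or range.

## Working session

There is one attempt and no reset: what is moved stays moved. The work goes in short steps, Python scripts to look and compute and a shell command to move; the robot and the scene stay as the last step left them, time stands still between calls to the robot, and variables do not carry over. Pictures are saved under pics/ and viewed, at most 14 in all, crops included, and the job is handed in when it is done.

```bash
mkdir -p pics; cat > h.py <<'E'
import numpy as np, cv2, json
from bench import state, vision, env, finder
from scipy.spatial.transform import Rotation as R
def cam(n):
    i=vision.camera_info(n); return i, R.from_rotvec(i["rvec"]).as_matrix(), np.array(i["tvec"])
def px2w(n,px,depth=None,z=None):
    i,M,t=cam(n); u,v=px
    ray=np.array([(u-i["cx"])/i["fx"],(v-i["cy"])/i["fy"],1.])
    if z is not None:
        o=-M.T@t; d=M.T@ray; return o+d*(z-o[2])/d[2]
    d=depth[int(round(v)),int(round(u))] if not np.isscalar(depth) else depth
    return M.T@(ray*d-t)
def w2px(n,p):
    i,M,t=cam(n); c=M@np.array(p,float)+t; return c[0]/c[2]*i["fx"]+i["cx"],c[1]/c[2]*i["fy"]+i["cy"]
def cloud(n,depth):
    i,M,t=cam(n); v,u=np.indices(depth.shape)
    c=np.stack([(u-i["cx"])/i["fx"]*depth,(v-i["cy"])/i["fy"]*depth,depth],-1)
    return (c-t)@M
def save(img,f): cv2.imwrite("pics/"+f,cv2.cvtColor(img,cv2.COLOR_RGB2BGR))
def st():
    s=state(); r=R.from_rotvec(s["eef_rot"]).as_matrix()
    print("t",round(s["t"],2),"tcp",np.round(s["tool_pos"],1),"F",np.round(s["contact_force"],1),"grip",round(s["grip_width"],3),round(s["grip_force"],1),"q",np.round(s["qpos"],2)); print(np.round(r,3).tolist()); return s,r
E
python3 - <<'E'
from h import *
st()
for n in ["scene","side"]:
    im,d=vision.capture(n); save(im,n+"0.png"); np.save(n+"0.npy",d); cv2.imwrite(n+"_raw.png",im)
    for k in ["display_case","lid_hinge","latch_knob","handle_grip","box_a_center","ribbon_gold_center","order_pad_center","tape_dispenser_center"]:
        r=finder.mark_of(k,n); print(n,k,[(np.round(x["pixel"]).astype(int).tolist(),round(x["p"],2)) for x in r[:6]])
E
```

```text
t 0.0 tcp [252.6 625.4 212.4] F [0.4 0.2 0. ] grip 1.003 0.0 q [ 1.48  0.36  0.01 -0.   -1.22 -0.29]
[[0.927, -0.375, -0.0], [-0.375, -0.927, -0.002], [0.0, 0.002, -1.0]]
scene display_case [([225, 196], 0.7)]
scene lid_hinge [([235, 166], 0.97)]Traceback (most recent call last):
  File "<stdin>", line 6, in <module>
ValueError: it knows: box_a_center, box_b_center, box_c_center, box_d_center, display_case, handle_grip, lid_hinge, order_pad_center, ribbon_gold_center, ribbon_navy_center, tape_dispenser_center
```

```bash
cd pics; python3 -c "
import cv2,numpy as np
a=cv2.imread('scene0.png');b=cv2.imread('side0.png')
cv2.imwrite('c0.png',cv2.resize(np.vstack([a,b]),(800,1200))[:600]);cv2.imwrite('c1.png',cv2.resize(b,(800,600)))"
```

```text
[ WARN:0@0.016] global loadsave.cpp:275 findDecoder imread_('side0.png'): can't open/read file: check file path/integrity
Traceback (most recent call last):
ValueError: all the input arrays must have same number of dimensions, but the array at index 0 has 3 dimension(s) and the array at index 1 has 2 dimension(s)
```

```bash
python3 - <<'E'
from h import *
for n in ["scene","side"]:
    im,d=vision.capture(n); save(cv2.resize(im,(800,600)),n+"1.png"); np.save(n+"0.npy",d); np.save(n+"0i.npy",im)
    for k in ["display_case","lid_hinge","handle_grip","box_a_center","ribbon_gold_center","ribbon_navy_center","order_pad_center","tape_dispenser_center"]:
        r=finder.mark_of(k,n); print(n,k,[(np.round(x["pixel"]).astype(int).tolist(),round(x["p"],2),np.round(px2w(n,x["pixel"],d)).astype(int).tolist()) for x in r[:6]])
E
```

```text
scene display_case [([223, 196], 0.94, [451, 87, 80])]
scene lid_hinge [([236, 164], 0.61, [-438, -655, 1210]), ([286, 241], 0.41, [424, -188, 40]), ([319, 265], 0.27, [400, -322, 34])]
scene handle_grip [([383, 290], 0.74, [439, -527, 7]), ([208, 188], 0.48, [457, 156, 82])]
scene box_a_center []
scene ribbon_gold_center []
scene ribbon_navy_center [([356, 212], 0.8, [681, -323, 23])]
scene order_pad_center [([383, 290], 0.62, [439, -526, 8])]
scene tape_dispenser_center [([156, 163], 0.59, [492, 443, 44]), ([237, 167], 0.41, [607, 134, 81])]
side display_case [([234, 190], 0.82, [486, -4, 74])]
side lid_hinge []
side handle_grip [([225, 156], 0.58, [495, 457, 46]), ([212, 164], 0.42, [416, 130, 136])]
side box_a_center [([235, 185], 0.5, [494, 31, 79])]
side ribbon_gold_center [([302, 227], 0.62, [683, -227, 20])]
side ribbon_navy_center [([319, 242], 0.66, [714, -308, 9])]
side order_pad_center [([244, 298], 0.85, [443, -513, 9])]
side tape_dispenser_center [([223, 156], 0.71, [489, 464, 46])]
```

View pics/scene1.png

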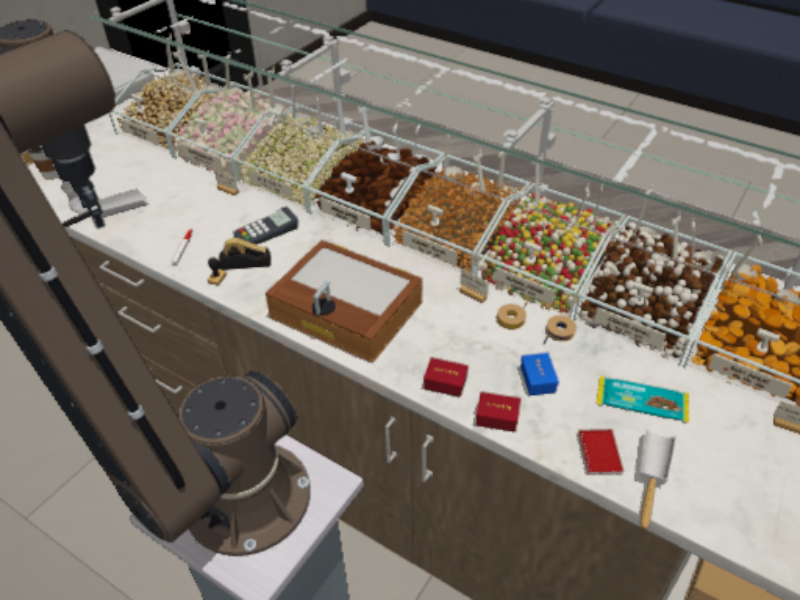

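View pics/side1.png

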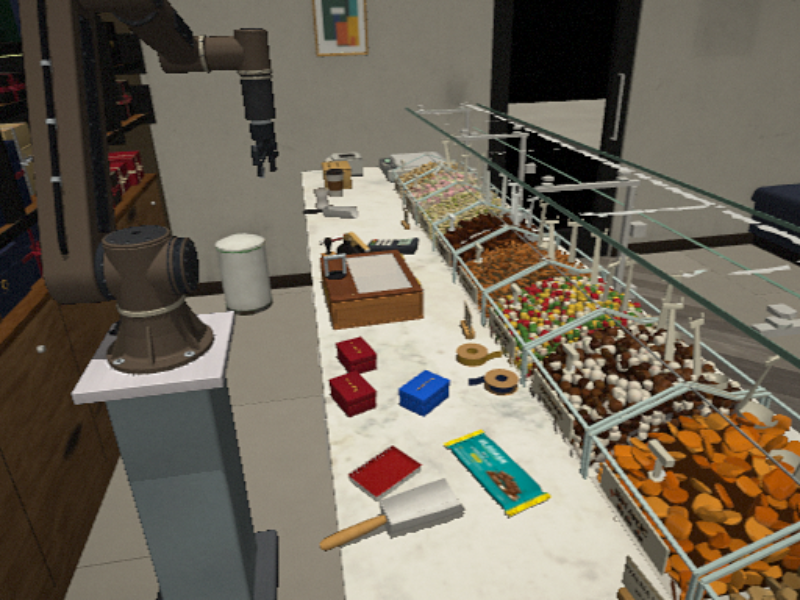

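Scene (800x600 view): candidates for the red gift box are (445,376) and (498,410), both dark red; the look-alikes are the blue box (540,373) and the red order pad, flat, (600,450). The case is at (345,300) with its knob at (322,298). The side view agrees: two red boxes, at (355,354) and (353,392). I pick those two, and measure them from depth.

```bash
python3 - <<'E'
from h import *
for n in ["scene","side"]:
    d=np.load(n+"0.npy"); im=np.load(n+"0i.npy"); P=cloud(n,d); hsv=cv2.cvtColor(im,cv2.COLOR_RGB2HSV)
    red=((hsv[...,0]<8)|(hsv[...,0]>170))&(hsv[...,1]>150)&(d>0)
    for nm,m in [("red",red&(P[...,2]>33)&(P[...,2]<48)),("blue",(abs(hsv[...,0].astype(int)-110)<14)&(hsv[...,1]>150)&(P[...,2]>33)&(P[...,2]<48)),("lid",(P[...,2]>72)&(P[...,2]<88)),("bar",(P[...,2]>122)&(P[...,2]<150))]:
        m=m&(P[...,0]>300)&(P[...,0]<800)&(abs(P[...,1])<700)
        N,L,S,_=cv2.connectedComponentsWithStats(m.astype(np.uint8))
        for i in range(1,N):
            if S[i,4]>(15 if nm!="lid" else 300):
                q=P[L==i]; r=cv2.minAreaRect(q[:,:2].astype(np.float32)); print(n,nm,S[i,4],"c",np.round(r[0]),"sz",np.round(r[1]),"ang",round(r[2],1),"z",round(np.median(q[:,2]),1),"box",np.round(cv2.boxPoints(r)).astype(int).tolist(), "px",S[i,:4].tolist())
im=np.load("scene0i.npy"); save(cv2.resize(im[170:290,170:330],(800,600),interpolation=cv2.INTER_CUBIC),"crop1.png")
E
```

```text
scene red 339 c [ 434. -178.] sz [62. 84.] ang 14.7 z 39.8 box [[394, -145], [415, -227], [475, -211], [453, -129]] px [272, 229, 27, 20]
scene red 373 c [ 413. -313.] sz [64. 81.] ang 19.6 z 39.7 box [[370, -286], [397, -362], [457, -341], [430, -265]] px [305, 251, 28, 20]
scene blue 318 c [ 548. -342.] sz [87. 61.] ang 40.1 z 39.4 box [[496, -347], [534, -393], [601, -337], [562, -290]] px [334, 226, 23, 22]
scene lid 3365 c [507. 138.] sz [233. 295.] ang 2.4 z 78.6 box [[384, 280], [396, -15], [629, -5], [617, 290]] px [170, 153, 101, 66]
scene bar 23 c [777.  59.] sz [31. 10.] ang 89.0 z 140.2 box [[772, 43], [782, 43], [783, 74], [772, 74]] px [275, 134, 8, 8]
scene bar 18 c [ 779. -198.] sz [17.  8.] ang 81.4 z 137.5 box [[774, -206], [782, -207], [785, -190], [776, -189]] px [337, 158, 6, 7]
scene bar 54 c [421. 134.] sz [56. 12.] ang 9.3 z 134.9 box [[392, 135], [394, 124], [449, 133], [447, 144]] px [201, 179, 10, 14]
scene bar 21 c [ 779. -466.] sz [10. 14.] ang 23.0 z 135.2 box [[772, -462], [777, -474], [786, -470], [781, -458]] px [408, 185, 5, 7]
side red 255 c [ 437. 
[... 346 characters left out ...]
, -339], [566, -291]] px [256, 237, 31, 22]
side lid 1562 c [510. 138.] sz [229. 296.] ang 2.4 z 79.1 box [[389, 281], [402, -14], [631, -5], [618, 291]] px [205, 160, 66, 34]
side bar 19 c [779.  64.] sz [16. 19.] ang 42.3 z 135.7 box [[767, 66], [780, 52], [791, 62], [778, 77]] px [304, 158, 5, 8]
side bar 49 c [426. 132.] sz [53. 18.] ang 3.3 z 133.3 box [[399, 140], [400, 122], [452, 125], [451, 143]] px [208, 162, 14, 6]
side bar 21 c [ 781. -205.] sz [19. 10.] ang 54.1 z 133.4 box [[772, -209], [780, -215], [791, -200], [783, -194]] px [329, 187, 4, 8]
side bar 33 c [ 782. -460.] sz [14. 17.] ang 16.3 z 134.2 box [[773, -453], [778, -470], [791, -466], [786, -450]] px [362, 225, 7, 11]
```

View pics/crop1.png

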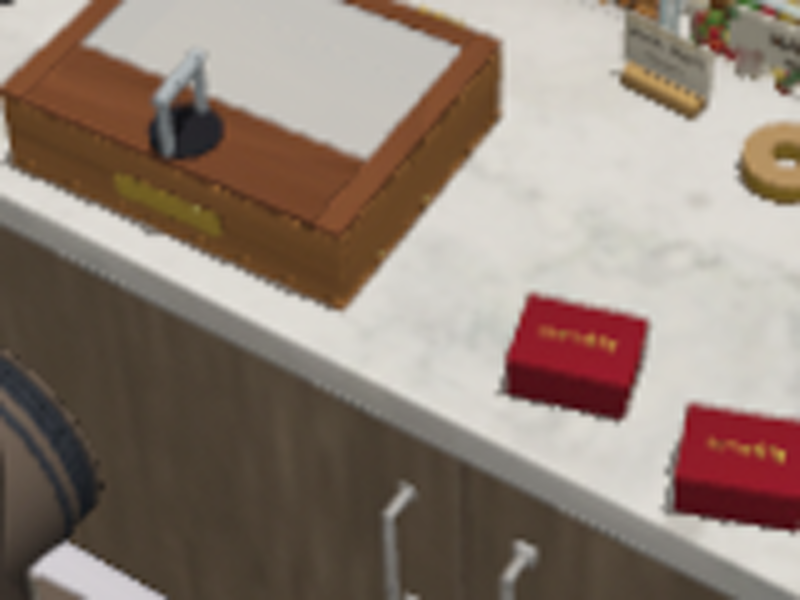

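The crop confirms the knob with its bar running front to back at (180,110), and two dark-red boxes with fixed lids at (575,355) and (735,450). The blue box and the pad are well away from these.

The case centre comes out at about (508.5,138) with yaw 2.4°, which puts the bar near (425,134.5,132). Moving above the knob, turning so the later quarter turn stays in range.

```bash
cat >> h.py <<'E'
def go(x,y,z,yaw):
    "print shift/turn in tool axes to reach TCP x,y,z with tool-x yaw (deg), tool down"
    s,r=st(); d=r.T@(np.array([x,y,z])-s["tool_pos"]); y0=np.degrees(np.arctan2(r[1,0],r[0,0]))
    t=(y0-yaw+180)%360-180; print("yaw0",round(y0,1),"shift",np.round(d,1),"turn",round(t,1))
E
python3 -m pendant '[[[0,200,220,0,60],[0,344,390,0,65],[0,344,390,0,72],[0,344,390,0,72],[0,344,390,0,72],[0,344,390,0,72],[0,344,390,0,72],[0,344,390,0,72],[0,344,390,0,72],[0,344,390,0,72]]]' 40; python3 -c "
from h import *
go(425,134.5,230,-177.6)"
```

```text
t: 1.88
tool_pos: [391.6, 231.1, 213.8]
eef_rot: [-2.143, 2.295, 0.0]
contact_force: [1.6, -0.1, 1.2]
grip_width: 1.004
grip_force: 0.0
t 1.88 tcp [391.6 231.1 213.8] F [ 1.6 -0.1  1.2] grip 1.004 0.0 q [ 0.97 -0.01 -0.45  0.   -1.13 -1.04]
[[-0.069, -0.998, 0.001], [-0.998, 0.069, 0.001], [-0.001, -0.001, -1.0]]
yaw0 -93.9 shift [ 94.1 -39.9 -16.3] turn 83.7
```

```bash
python3 -m pendant '[[[0,40,-18,-16,7],[0,70,-30,-16,14],[0,94,-40,-16,21],[0,94,-40,-16,28],[0,94,-40,-16,36],[0,94,-40,-16,43],[0,94,-40,-16,50],[0,94,-40,-16,57],[0,94,-40,-16,64],[0,94,-40,-16,70]]]'; python3 -m pendant '[[[0,0,0,0,7],[0,0,0,0,14],[0,0,0,0,14],[0,0,0,0,14],[0,0,0,0,14]]]'; python3 - <<'E'
from h import *
go(425,134.5,124,-177.6)
im,d=vision.capture("wrist"); P=cloud("wrist",d); m=(P[...,2]>122)&(P[...,2]<142)&(abs(P[...,0]-425)<60)&(abs(P[...,1]-134)<60)&(d>0)
q=P[m]; print(m.sum())
if m.sum()>5: r=cv2.minAreaRect(q[:,:2].astype(np.float32)); print(r,np.median(q[:,2]))
print(finder.mark_of("handle_grip","wrist")[:2], w2px("wrist",(425,134.5,132)))
save(im,"w1.png")
E
```

```text
t: 2.72
tool_pos: [425.5, 136.6, 229.5]
eef_rot: [-0.438, 3.111, 0.0]
contact_force: [-0.1, -0.4, 0.5]
grip_width: 0.996
grip_force: 0.0
t: 3.13
tool_pos: [425.5, 136.7, 229.4]
eef_rot: [-0.072, 3.141, 0.0]
contact_force: [0.5, -0.2, 0.2]
grip_width: 1.003
grip_force: 0.0
t 3.13 tcp [425.5 136.7 229.4] F [ 0.5 -0.2  0.2] grip 1.003 0.0 q [ 0.75 -0.04 -0.44  0.   -1.17 -2.28]
[[-0.999, -0.046, 0.0], [-0.046, 0.999, 0.0], [-0.0, 0.0, -1.0]]
yaw0 -177.4 shift [  0.6  -2.1 105.4] turn 0.2
1090
((420.75604248046875, 136.69296264648438), (56.00129318237305, 11.962178230285645), 7.697723865509033) 138.0921272264667
[{'pixel': [259.0, 175.9], 'p': 0.65}] (np.float64(256.1508104553482), np.float64(181.3350072803923))
```

View pics/w1.png

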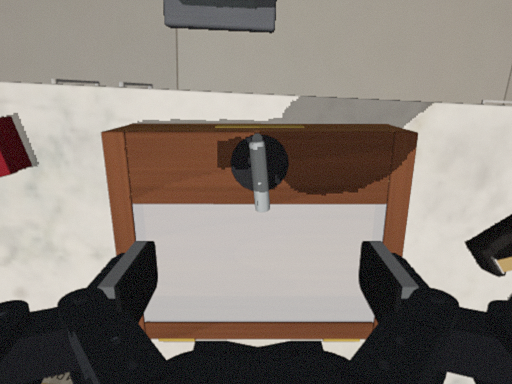

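The wrist view shows the bar at (257,140)–(262,210), yawed about 7°, roughly 5° from exact. Its centre is about (421.5,136.5). Descending onto it and gripping.

```bash
python3 -m pendant '[[[0,4,0,30,-5],[0,4,0,60,-5],[0,4,0,90,-5],[0,4,0,105,-5],[0,4,0,105,-5],[1,4,0,105,-5],[1,4,0,105,-5],[1,4,0,105,-5],[1,4,0,105,-5],[1,4,0,105,-5]]]' 50; python3 -m pendant '[[[1,0,0,0,0],[1,0,0,0,0],[1,0,0,0,0],[1,0,0,0,0]]]'; python3 -c "
from h import *
st()"
```

```text
t: 4.07
tool_pos: [421.9, 136.9, 125.2]
eef_rot: [-0.203, 3.134, 0.002]
contact_force: [-0.2, 0.5, -0.1]
grip_width: 0.299
grip_force: 0.0
t: 4.4
tool_pos: [421.5, 136.5, 124.4]
eef_rot: [-0.203, 3.135, 0.0]
contact_force: [-0.8, 0.4, 0.4]
grip_width: 0.005
grip_force: 0.0
t 4.4 tcp [421.5 136.5 124.4] F [-0.8  0.4  0.4] grip 0.005 0.0 q [ 0.76  0.05 -0.6   0.   -0.91 -2.2 ]
[[-0.992, -0.129, 0.0], [-0.129, 0.992, 0.0], [-0.0, 0.0, -1.0]]
```

```bash
python3 - <<'E'
from h import *
a,_=vision.capture("wrist"); b,_=vision.capture("scene"); c,_=vision.capture("side")
b=cv2.resize(b[140:236,160:288],(512,384)); c=cv2.resize(c[110:206,160:288],(512,384))
save(cv2.resize(np.vstack([np.hstack([a,b]),np.hstack([c,c])]),(800,600)),"m1.png")
E
```

```text
(no output)
```

View pics/m1.png

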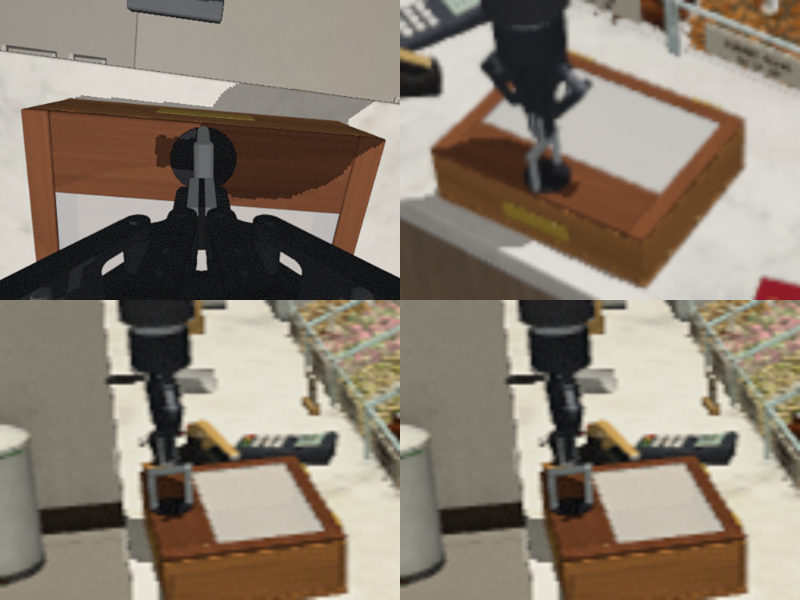

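The wrist view shows the fingers closing around the bar near (203,170), while the side view shows their tips at bar height. The opening reads 0, so I'll check again after a short wait.

```bash
python3 -m pendant '[[[1,0,0,0,0],[1,0,0,0,0]]]'; python3 - <<'E'
from h import *
a,d=vision.capture("wrist"); P=cloud("wrist",d)
save(cv2.resize(a[130:274,160:352],(800,600),interpolation=cv2.INTER_CUBIC),"m2.png")
for v in range(150,270,8): print(v,[ (int(P[v,u,0]),int(P[v,u,1]),int(P[v,u,2])) for u in (246,254,258,262,270)])
E
```

```text
t: 4.72
tool_pos: [421.4, 136.5, 124.2]
eef_rot: [0.202, -3.135, 0.0]
contact_force: [-0.5, -1.4, -0.1]
grip_width: -0.001
grip_force: 0.0
150 [(392, 123, 56), (392, 129, 53), (391, 132, 51), (391, 134, 49), (391, 140, 47)]
158 [(392, 124, 80), (392, 129, 80), (392, 132, 80), (391, 134, 80), (391, 139, 76)]
166 [(397, 125, 84), (394, 130, 92), (393, 132, 97), (393, 134, 96), (395, 139, 83)]
174 [(402, 125, 84), (394, 130, 112), (393, 132, 116), (393, 134, 116), (399, 140, 85)]
182 [(406, 126, 85), (393, 130, 131), (393, 132, 132), (392, 134, 133), (392, 137, 131)]
190 [(412, 127, 84), (395, 130, 138), (395, 132, 138), (395, 134, 137), (395, 137, 136)]
198 [(417, 127, 84), (399, 131, 137), (398, 132, 139), (398, 134, 139), (399, 138, 136)]
206 [(422, 128, 85), (402, 131, 139), (402, 133, 139), (403, 135, 137), (402, 139, 136)]
214 [(427, 129, 85), (407, 132, 138), (406, 133, 138), (406, 135, 138), (406, 139, 136)]
222 [(432, 129, 85), (410, 132, 139), (410, 134, 139), (410, 136, 137), (411, 140, 135)]
230 [(410, 129, 149), (409, 132, 150), (410, 134, 149), (409, 135, 151), (408, 139, 150)]
238 [(410, 129, 158), (410, 132, 158), (409, 134, 158), (409, 135, 158), (409, 139, 158)]
246 [(410, 129, 165), (410, 132, 165), (409, 134, 166), (409, 135, 165), (408, 138, 166)]
254 [(410, 129, 172), (410, 132, 171), (409, 134, 172), (409, 135, 172), (409, 138, 172)]
262 [(410, 130, 178), (409, 132, 179), (410, 134, 176), (409, 135, 178), (408, 138, 179)]
```

View pics/m2.png

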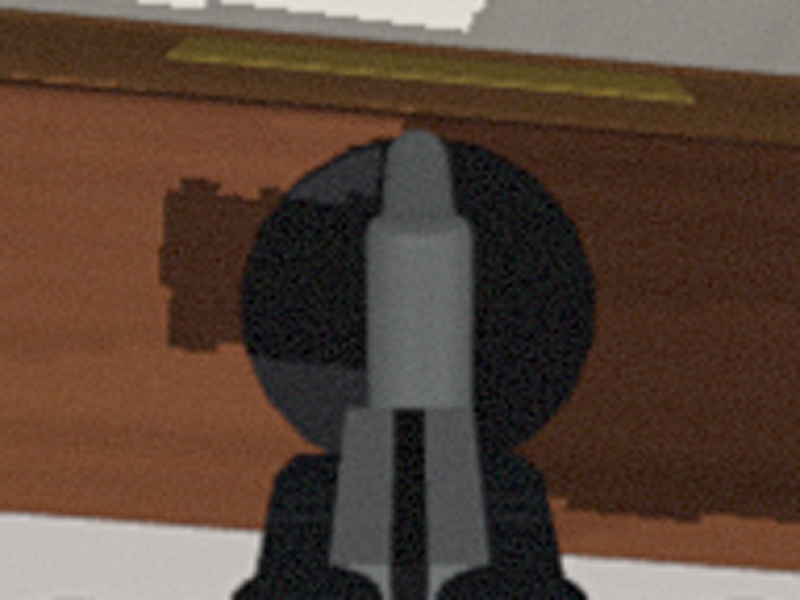

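The fingertips seem to sit at the top of the bar (z≈141), not around it. Going 16 mm lower is safe either way, since that keeps the tips well above the lid. Open, lower and close again.

```bash
python3 -m pendant '[[[0.3,0,0,0,0],[0.3,0,0,0,0],[0.3,0,0,0,0],[0.3,0,0,0,0],[0.3,0,0,0,0],[0.3,0,0,8,0],[0.3,0,0,16,0],[0.3,0,0,16,0]]]' 50;python3 -m pendant '[[[1,0,0,0,0],[1,0,0,0,0],[1,0,0,0,0],[1,0,0,0,0],[1,0,0,0,0],[1,0,0,0,0]]]' ; python3 - <<'E'
from h import *
st()
a,d=vision.capture("wrist")
save(cv2.resize(a[130:274,160:352],(800,600),interpolation=cv2.INTER_CUBIC),"m3.png")
E
```

```text
t: 5.43
tool_pos: [420.4, 135.7, 106.4]
eef_rot: [0.202, -3.133, 0.002]
contact_force: [0.1, -0.6, -0.1]
grip_width: 0.699
grip_force: 0.0
t: 5.93
tool_pos: [421.6, 137.5, 108.7]
eef_rot: [-0.203, 3.134, 0.003]
contact_force: [-3.0, 5.0, 1.2]
grip_width: 0.113
grip_force: 48.8
t 5.93 tcp [421.6 137.5 108.7] F [-3.   5.   1.2] grip 0.113 48.8 q [ 0.76  0.07 -0.63 -0.   -0.87 -2.2 ]
[[-0.992, -0.129, 0.001], [-0.129, 0.992, 0.002], [-0.001, 0.002, -1.0]]
```

View pics/m3.png

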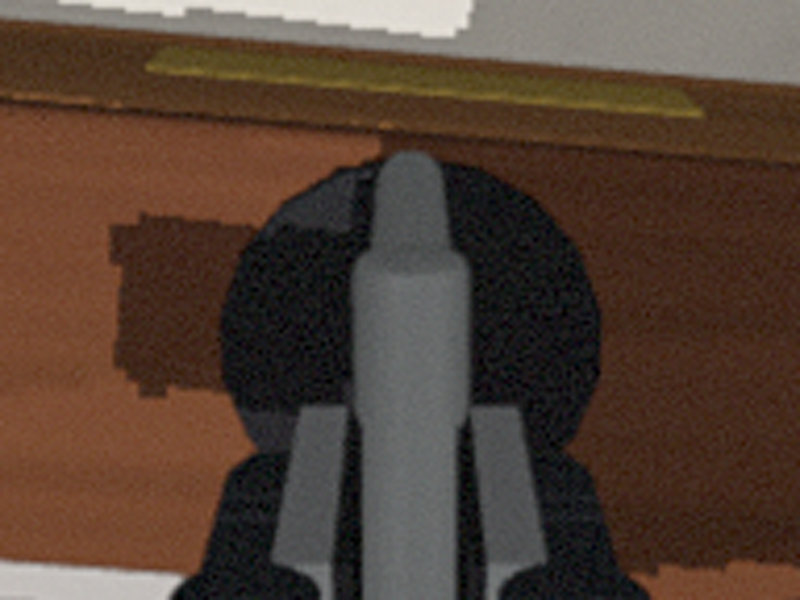

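Now it's gripped: 0.113 opening, 49 N, with the bar between the pads. The pads evidently sit about 16 mm farther back than stated. Turning the latch counter-clockwise.

```bash
python3 -m pendant '[[[1,0,0,0,-7],[1,0,0,0,-14],[1,0,0,0,-21],[1,0,0,0,-28],[1,0,0,0,-35],[1,0,0,0,-42],[1,0,0,0,-49],[1,0,0,0,-56],[1,0,0,0,-63],[1,0,0,0,-70]]]' 60; python3 -m pendant '[[[1,0,0,0,-6],[1,0,0,0,-12],[1,0,0,0,-17],[1,0,0,0,-17],[1,0,0,0,-17]]]'; python3 - <<'E'
from h import *
s,r=st(); print(s["moment"])
a,d=vision.capture("wrist"); np.save("w2.npy",d)
save(a,"m4.png")
E
```

```text
t: 6.82
tool_pos: [421.7, 137.5, 108.7]
eef_rot: [-1.97, 2.445, 0.002]
contact_force: [-2.7, 4.3, 1.6]
grip_width: 0.107
grip_force: 61.1
t: 7.23
tool_pos: [421.7, 137.4, 108.7]
eef_rot: [-2.3, 2.137, 0.001]
contact_force: [-3.6, 5.6, 3.0]
grip_width: 0.106
grip_force: 61.8
t 7.23 tcp [421.7 137.4 108.7] F [-3.6  5.6  3. ] grip 0.106 61.8 q [ 0.76  0.07 -0.63 -0.   -0.87 -0.69]
[[0.073, -0.997, 0.001], [-0.997, -0.073, 0.002], [-0.002, -0.001, -1.0]]
[ 1.85962627  1.07239207 -0.33318969]
```

View pics/m4.png

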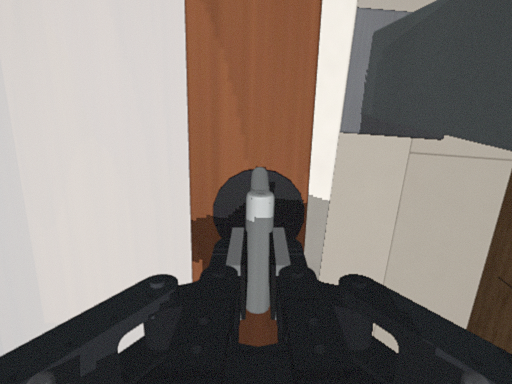

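The handle bar is now parallel to the hinge and at its stop. Raising the lid along the hinge arc.

```bash
python3 -m pendant '[[[1,0,-6,-17,0],[1,0.4,-13.4,-33,0],[1,0.7,-22,-49,0],[1,1,-32.3,-63.4,0],[1,1.4,-44,-77.5,0],[1,1.7,-56.3,-90,0],[1,1.7,-56.3,-90,0]]]'; python3 - <<'E'
from h import *
s,r=st(); im,d=vision.capture("scene"); P=cloud("scene",d); print(finder.mark_of("handle_grip","scene")[:2])
E
```

```text
t: 7.87
tool_pos: [477.5, 140.1, 200.1]
eef_rot: [2.301, -2.139, -0.004]
contact_force: [-14.1, 7.5, 16.7]
grip_width: 0.109
grip_force: 60.4
t 7.87 tcp [477.5 140.1 200.1] F [-14.1   7.5  16.7] grip 0.109 60.4 q [ 0.68  0.08 -0.39 -0.   -1.11 -0.6 ]
[[0.073, -0.997, -0.002], [-0.997, -0.073, 0.001], [-0.002, 0.002, -1.0]]
[{'pixel': [214.9, 157.8], 'p': 0.65}]
```

```bash
python3 -m pendant '[[[1,0.4,-14,-12,0],[1,0.9,-28.2,-22,0],[1,1.4,-44,-31,0],[1,1.8,-59.7,-38.7,0],[1,2.3,-76,-45,0],[1,2.8,-93.7,-49.7,0],[1,3.4,-111,-53,0],[1,4,-129,-54.7,0],[1,4,-129,-54.7,0]]]'; python3 -m pendant '[[[1,0.5,-18,0,0],[1,1,-36,1.3,0],[1,1.6,-53.5,4.5,0],[1,2.1,-71,8.7,0],[1,2.6,-87.6,14.7,0],[1,2.6,-87.6,14.7,0]]]'; python3 - <<'E'
from h import *
s,r=st(); im,d=vision.capture("scene"); np.save("s2.npy",d); save(cv2.resize(im[120:264,150:342],(800,600)),"s2.png")
E
```

```text
t: 8.72
tool_pos: [613.9, 145.9, 261.5]
eef_rot: [-2.294, 2.128, -0.015]
contact_force: [1.9, 2.8, 35.5]
grip_width: 0.034
grip_force: 47.4
t: 9.22
tool_pos: [704.5, 149.4, 246.9]
eef_rot: [-2.29, 2.126, -0.023]
contact_force: [15.4, -0.1, 25.8]
grip_width: -0.003
grip_force: 13.6
t 9.22 tcp [704.5 149.4 246.9] F [15.4 -0.1 25.8] grip -0.003 13.6 q [ 0.48  0.4   0.15  0.01 -1.3  -0.41]
[[0.074, -0.997, 0.022], [-0.997, -0.074, 0.002], [-0.0, -0.022, -1.0]]
```

View pics/s2.png

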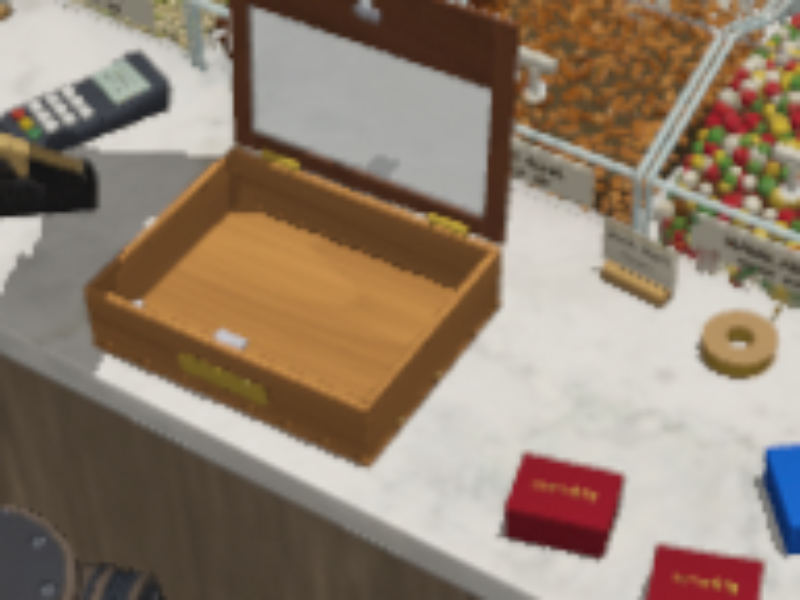

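The case is open: lid near upright, striker at (230,338), and both red boxes still at (565,500) and (705,580). The grip slipped off the bar, so I'll measure the lid angle and see how the tool sits.

```bash
python3 - <<'E'
from h import *
d=np.load("s2.npy"); P=cloud("scene",d)
c,s_=np.cos(np.radians(2.4)),np.sin(np.radians(2.4))
q=P-np.array([508.5,138,0]); X=q[...,0]*c+q[...,1]*s_; Y=-q[...,0]*s_+q[...,1]*c; Z=P[...,2]
for y0 in (-130,125):
    m=(d>0)&(abs(Y-y0)<12)&(Z>95)&(Z<310)&(X>40)&(X<260)
    a=np.polyfit(Z[m],X[m],1); print(y0,m.sum(),a,"x at z72",np.polyval(a,72),"ang",90+np.degrees(np.arctan(a[0])), Z[m].max())
m=(d>0)&(X>60)&(X<220)&(abs(Y)<40)&(Z>220)&(Z<360)
print(np.round(np.c_[X[m],Y[m],Z[m]][::8]).astype(int).tolist())
E
```

```text
-130 289 [  0.1044839  104.18932026] x at z72 111.71216122051571 ang 95.96484361845627 296.2766631627288
125 266 [1.00521006e-01 1.05235227e+02] x at z72 112.47273937057423 ang 95.74014751028314 295.017467637222
[[219, -15, 358], [199, -15, 352], [212, -15, 341], [210, -16, 338], [189, -13, 345], [171, 1, 346], [200, -14, 335], [153, -3, 353], [186, -18, 340], [139, -8, 358], [185, -11, 334], [137, 7, 351], [179, 3, 329], [213, -9, 314], [153, -10, 344], [204, -11, 315], [150, -12, 342], [203, -11, 312], [155, -13, 336], [157, 10, 323], [175, -12, 319], [158, -11, 325], [164, -2, 314], [204, -10, 294], [210, -6, 286], [202, -11, 287], [211, -6, 276], [201, -12, 280], [203, -10, 274], [191, 25, 265], [193, -12, 276], [135, 13, 297], [192, 9, 265], [131, 28, 291], [140, 0, 294], [189, -2, 267], [132, 16, 290], [140, -12, 295], [192, -12, 263], [128, 18, 287], [128, -16, 299], [183, -14, 265], [134, 31, 275], [135, -3, 286], [139, -33, 294], [134, 35, 269], [138, 4, 278], [137, -30, 290], [133, 22, 270], [132, -13, 283], [131, 33, 263], [132, 0, 274], [133, -32, 284], [131, 17, 265], [131, -17, 276], [131, 30, 256], [130, -5, 269], [135, -35, 276], [120, 5, 267], [130, -21, 270], [130, 26, 249], [113, -20, 276], [134, -39, 269], [129, 12, 250], [135, -18, 257], [129, 25, 242], [129, -9, 253], [127, 33, 235], [128, -1, 247], [129, -34, 258], [128, 8, 239], [131, -24, 249], [128, 25, 229], [129, -9, 240], [123, 40, 222], [128, -1, 234], [131, -33, 244], [129, 0, 228], [129, -34, 241], [127, -18, 232], [129, -12, 224], [125, -19, 225], [126, -35, 221]]
```

The lid is at about 96° (1.67 rad) and stands open. Retreating upward, then heading for the nearer red box.

```bash
python3 -m pendant '[[[1,0,0,-20,0],[1,0,0,-50,0],[1,0,0,-90,0],[1,0,0,-90,0],[1,0,0,-90,0]]]'; python3 - <<'E'
from h import *
go(437,-177,180,-74); go(437,-177,340,-74)
E
```

```text
t: 9.68
tool_pos: [695.2, 149.0, 331.6]
eef_rot: [-2.298, 2.135, -0.004]
contact_force: [-1.6, -0.6, -1.3]
grip_width: 0.0
grip_force: 0.0
t 9.68 tcp [695.2 149.  331.6] F [-1.6 -0.6 -1.3] grip 0.0 0.0 q [ 0.48  0.37  0.3   0.   -1.49 -0.41]
[[0.074, -0.997, 0.005], [-0.997, -0.074, 0.002], [-0.001, -0.005, -1.0]]
yaw0 -85.8 shift [306.3 282.3 149.8] turn -11.8
t 9.68 tcp [695.2 149.  331.6] F [-1.6 -0.6 -1.3] grip 0.0 0.0 q [ 0.48  0.37  0.3   0.   -1.49 -0.41]
[[0.074, -0.997, 0.005], [-0.997, -0.074, 0.002], [-0.001, -0.005, -1.0]]
yaw0 -85.8 shift [306.2 281.5 -10.2] turn -11.8
```

```bash
python3 -m pendant '[[[0.1,306,282,0,-12],[0.1,306,282,0,-12],[0.1,306,282,0,-12],[0.1,306,282,0,-12],[0.1,306,282,0,-12],[0.1,306,282,0,-12],[0.1,306,282,60,-12],[0.1,306,282,150,-12],[0.1,306,282,150,-12],[0.1,306,282,150,-12]]]'; python3 -m pendant '[[[0.1,0,0,0,0],[0.1,0,0,0,0],[0.1,0,0,0,0],[0.1,0,0,0,0]]]'; python3 - <<'E'
from h import *
s,r=st(); T=s["tool_pos"]
for n in ("side","scene"):
    im,d=vision.capture(n); P=cloud(n,d)
    m=(d>0)&(np.hypot(P[...,0]-T[0],P[...,1]-T[1])<80)&(P[...,2]>90); z=np.sort(P[...,2][m]); print(n,len(z),np.round(z[:8]))
im,d=vision.capture("wrist"); P=cloud("wrist",d); hsv=cv2.cvtColor(im,cv2.COLOR_RGB2HSV)
red=((hsv[...,0]<8)|(hsv[...,0]>170))&(hsv[...,1]>140)&(P[...,2]>33)&(P[...,2]<52)&(d>0)
N,L,S,_=cv2.connectedComponentsWithStats(red.astype(np.uint8))
for i in range(1,N):
    if S[i,4]>200: q=P[L==i]; print(cv2.minAreaRect(q[:,:2].astype(np.float32)),np.median(q[:,2]),S[i])
m=(d>0)&(P[...,2]>90); print("fingers min z",np.sort(P[...,2][m])[:10])
save(im,"w3.png")
E
```

```text
t: 10.52
tool_pos: [460.2, -146.1, 221.3]
eef_rot: [-2.513, 1.885, -0.0]
contact_force: [1.0, -0.4, -1.2]
grip_width: 0.899
grip_force: 0.0
t: 10.85
tool_pos: [463.4, -144.7, 223.6]
eef_rot: [-2.515, 1.882, -0.002]
contact_force: [0.5, -0.3, 1.9]
grip_width: 0.9
grip_force: 0.0
t 10.85 tcp [ 463.4 -144.7  223.6] F [ 0.5 -0.3  1.9] grip 0.9 0.0 q [ 0.1   0.03 -0.38  0.   -1.16  0.18]
[[0.282, -0.959, 0.001], [-0.959, -0.282, -0.0], [0.001, -0.001, -1.0]]
side 4581 [252. 253. 253. 254. 255. 255. 255. 256.]
scene 4726 [251. 253. 253. 255. 255. 255. 255. 256.]
((407.4468688964844, -293.7611083984375), (61.37478256225586, 47.07672119140625), 20.572614669799805) 41.15838455922746 [ 325    0   69   55 3371]
((435.6951904296875, -174.76905822753906), (59.80530548095703, 83.2323989868164), 16.440345764160156) 41.15003625471247 [ 262   97   61   83 4582]
fingers min z [90.03026733 90.0537725  90.08033544 90.2181118  90.3113236  90.31292296
 90.33072199 90.40338108 90.40924253 90.60563388]
```

View pics/w3.png

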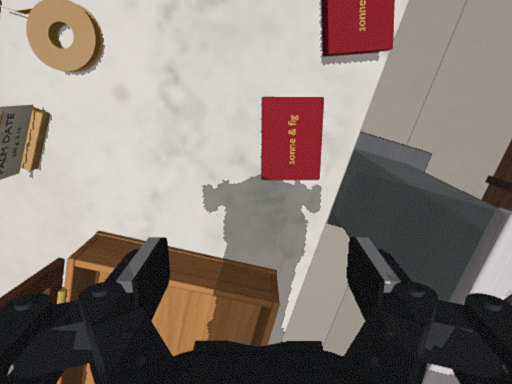

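Wrist view: the nearer red box (label "sonne & fig") is at (292,138), the second at (358,25), and the gold spool at (65,38). Depth puts the open fingertips 28 mm behind the TCP, so I'll use that offset. The box is at (435.5,-175.5), yaw 16°.

```bash
python3 -m pendant '[[[0.05,22,35,40,0],[0.05,22,35,80,0],[0.05,22,35,120,0],[0.05,22,35,155,0],[0.05,22,35,185,0],[0.05,22,35,210,0],[0.05,22,35,225,0],[0.05,22,35,236,0],[0.05,22,35,236,0],[0.05,22,35,236,0]]]'; python3 -m pendant '[[[1,0,0,0,0],[1,0,0,0,0],[1,0,0,0,0],[1,0,0,0,0],[1,0,0,0,0],[1,0,0,0,0]]]' 60; python3 -c "
from h import *
st()"
```

```text
t: 11.83
tool_pos: [435.2, -175.7, -13.3]
eef_rot: [2.515, -1.881, -0.001]
contact_force: [-0.3, -0.1, 1.3]
grip_width: 0.954
grip_force: 0.0
t: 12.33
tool_pos: [436.2, -175.8, -11.8]
eef_rot: [-2.514, 1.88, -0.004]
contact_force: [0.3, 2.4, 7.4]
grip_width: 0.716
grip_force: 66.0
t 12.33 tcp [ 436.2 -175.8  -11.8] F [0.3 2.4 7.4] grip 0.716 66.0 q [ 0.04  0.31 -0.7   0.   -0.56  0.25]
[[0.283, -0.959, 0.003], [-0.959, -0.283, -0.0], [0.001, -0.003, -1.0]]
```

```bash
python3 -m pendant '[[[1,0,0,-20,0],[1,0,0,-50,0],[1,0,0,-90,0],[1,0,0,-130,0],[1,0,0,-135,0],[1,0,0,-135,0]]]'; python3 - <<'E'
from h import *
go(506,78,125,-87.6)
im,d=vision.capture("wrist"); P=cloud("wrist",d)
c,s_=np.cos(np.radians(2.4)),np.sin(np.radians(2.4))
m=(d>0)&(P[...,2]>66)&(P[...,2]<80)&(P[...,0]>370)&(P[...,0]<640)&(P[...,1]>-30)&(P[...,1]<300)
q=P[m][:,:2]-[508.5,138]; X=q@[c,s_]; Y=q@[-s_,c]; print("wall top X",np.percentile(X,[1,5,95,99]),"Y",np.percentile(Y,[1,5,95,99]))
E
```

```text
t: 12.83
tool_pos: [436.9, -175.9, 125.3]
eef_rot: [-2.512, 1.879, -0.01]
contact_force: [0.2, 0.1, -2.1]
grip_width: 0.718
grip_force: 66.5
t 12.83 tcp [ 436.9 -175.9  125.3] F [ 0.2  0.1 -2.1] grip 0.718 66.5 q [ 0.04  0.1  -0.55  0.   -0.91  0.25]
[[0.282, -0.959, 0.008], [-0.959, -0.282, 0.0], [0.002, -0.007, -1.0]]
yaw0 -73.6 shift [-224.1 -137.9    0.8] turn 14.0
wall top X [-20.39257144 -18.67261876  43.87721644  45.26865759] Y [-142.72536366 -142.28021216 -135.67674564 -134.37858913]
```

```bash
python3 -m pendant '[[[1,-30,-18,0,2],[1,-60,-37,0,5],[1,-92,-56,0,8],[1,-124,-76,0,11],[1,-156,-96,0,14],[1,-188,-116,0,14],[1,-215,-132,0,14],[1,-224,-138,0,14],[1,-224,-138,0,14],[1,-224,-138,0,14]]]'; python3 - <<'E'
from h import *
go(506,80,-3,-87.6)
E
```

```text
t: 13.72
tool_pos: [502.7, 77.8, 119.9]
eef_rot: [2.266, -2.171, -0.002]
contact_force: [-0.8, -0.6, -1.7]
grip_width: 0.715
grip_force: 66.3
t 13.72 tcp [502.7  77.8 119.9] F [-0.8 -0.6 -1.7] grip 0.715 66.3 q [ 0.54  0.17 -0.48 -0.   -0.93 -0.5 ]
[[0.043, -0.999, -0.003], [-0.999, -0.043, -0.001], [0.001, 0.003, -1.0]]
yaw0 -87.5 shift [ -2.2  -3.8 122.9] turn 0.1
```

```bash
python3 -m pendant '[[[1,0,-3,30,0],[1,0,-3,60,0],[1,0,-3,90,0],[1,0,-3,105,0],[1,0,-3,112,0],[1,0,-3,116,0],[1,0,-3,116,0]]]'; python3 -c "
from h import *
st()"
```

```text
t: 14.3
tool_pos: [506.6, 77.1, 5.4]
eef_rot: [2.265, -2.175, -0.0]
contact_force: [-0.7, -0.2, -2.0]
grip_width: 0.717
grip_force: 66.2
t 14.3 tcp [506.6  77.1   5.4] F [-0.7 -0.2 -2. ] grip 0.717 66.2 q [ 0.53  0.33 -0.59  0.   -0.65 -0.49]
[[0.041, -0.999, -0.001], [-0.999, -0.041, -0.001], [0.001, 0.001, -1.0]]
```

```bash
python3 -m pendant '[[[1,0,0,4,0],[1,0,0,8,0],[1,0,0,8,0],[0.1,0,0,8,0],[0.1,0,0,8,0],[0.1,0,0,8,0],[0.1,0,0,8,0]]]'; python3 -m pendant '[[[0.1,0,0,-30,0],[0.1,0,0,-70,0],[0.1,0,0,-110,0],[0.1,0,0,-150,0],[0.1,0,0,-170,0],[0.1,0,0,-170,0]]]';  python3 - <<'E'
from h import *
go(413,-313,190,-69.5)
E
```

```text
t: 14.88
tool_pos: [507.3, 78.3, -1.8]
eef_rot: [-2.267, 2.174, -0.0]
contact_force: [1.1, -0.3, 0.3]
grip_width: 0.901
grip_force: 0.0
t: 15.38
tool_pos: [510.0, 79.2, 173.8]
eef_rot: [-2.262, 2.167, -0.006]
contact_force: [0.9, 0.5, -0.5]
grip_width: 0.904
grip_force: 0.0
t 15.38 tcp [510.   79.2 173.8] F [ 0.9  0.5 -0.5] grip 0.904 0.0 q [ 0.54  0.12 -0.4   0.   -1.04 -0.49]
[[0.043, -0.999, 0.009], [-0.999, -0.043, 0.004], [-0.003, -0.009, -1.0]]
yaw0 -87.6 shift [387.6 113.4 -18.6] turn -18.1
```

```bash
python3 -m pendant '[[[0.1,40,12,0,-4],[0.1,80,24,0,-8],[0.1,120,36,0,-12],[0.1,160,48,0,-16],[0.1,200,59,0,-18],[0.1,240,71,0,-18],[0.1,280,83,0,-18],[0.1,320,95,0,-18],[0.1,360,107,0,-18],[0.1,388,113,0,-18]]]'; python3 -m pendant '[[[0.1,0,0,0,0],[0.1,0,0,0,0],[0.1,0,0,0,0]]]'; cat > look.py <<'E'
from h import *
s,r=st()
for n in ("wrist","scene"):
    im,d=vision.capture(n); P=cloud(n,d); hsv=cv2.cvtColor(im,cv2.COLOR_RGB2HSV)
    red=((hsv[...,0]<8)|(hsv[...,0]>170))&(hsv[...,1]>140)&(P[...,2]>33)&(P[...,2]<56)&(d>0)&(P[...,0]<700)
    N,L,S,_=cv2.connectedComponentsWithStats(red.astype(np.uint8))
    for i in range(1,N):
        if S[i,4]>100: q=P[L==i]; a=cv2.minAreaRect(q[:,:2].astype(np.float32)); print(n,np.round(a[0],1),np.round(a[1]),round(a[2],1),"z",round(np.median(q[:,2]),1),S[i].tolist())
E
python3 look.py
```

```text
t: 16.22
tool_pos: [408.7, -316.8, 167.7]
eef_rot: [2.579, -1.794, -0.0]
contact_force: [1.3, 0.6, 1.0]
grip_width: 0.902
grip_force: 0.0
t: 16.47
tool_pos: [409.9, -314.3, 167.5]
eef_rot: [-2.579, 1.794, 0.001]
contact_force: [-0.8, 0.4, 0.3]
grip_width: 0.899
grip_force: 0.0
t 16.47 tcp [ 409.9 -314.3  167.5] F [-0.8  0.4  0.3] grip 0.899 0.0 q [-0.27  0.13 -0.4  -0.   -1.04  0.63]
[[0.347, -0.938, -0.001], [-0.938, -0.347, 0.0], [-0.001, 0.0, -1.0]]
wrist [ 414.1 -312.4] [60. 84.] 20.6 z 41.4 [216, 124, 71, 94, 6147]
scene [506.1  75.9] [65. 90.] 2.9 z 47.2 [221, 187, 28, 20, 322]
scene [ 413.3 -313.5] [64. 81.] 20.6 z 39.8 [305, 251, 28, 19, 374]
```

Box A is flat in the case at (506,76), top z about 47. Box B is where expected; grasp it.

```bash
python3 -m pendant '[[[0.05,0,-5,40,0],[0.05,0,-5,80,0],[0.05,0,-5,115,0],[0.05,0,-5,140,0],[0.05,0,-5,160,0],[0.05,0,-5,172,0],[0.05,0,-5,180,0],[0.05,0,-5,180,0],[0.05,0,-5,180,0]]]'; python3 -m pendant '[[[1,0,0,0,0],[1,0,0,0,0],[1,0,0,0,0],[1,0,0,0,0],[1,0,0,0,0],[1,0,0,0,0]]]' 60; python3 -m pendant '[[[1,0,0,-20,0],[1,0,0,-50,0],[1,0,0,-90,0],[1,0,0,-130,0],[1,0,0,-140,0],[1,0,0,-140,0]]]'; python3 -c "
from h import *
go(501,200,128,-87.6)"
```

```text
t: 17.32
tool_pos: [415.5, -312.1, -11.9]
eef_rot: [2.581, -1.791, 0.0]
contact_force: [-0.6, -0.1, -0.4]
grip_width: 0.953
grip_force: 0.0
t: 17.82
tool_pos: [416.0, -312.8, -10.8]
eef_rot: [-2.579, 1.792, -0.004]
contact_force: [0.5, 2.6, 7.4]
grip_width: 0.717
grip_force: 65.8
t: 18.32
tool_pos: [417.4, -313.5, 132.4]
eef_rot: [-2.578, 1.791, -0.013]
contact_force: [-0.1, -0.1, -0.4]
grip_width: 0.72
grip_force: 66.1
t 18.32 tcp [ 417.4 -313.5  132.4] F [-0.1 -0.1 -0.4] grip 0.72 66.1 q [-0.27  0.17 -0.44  0.   -0.95  0.62]
[[0.349, -0.937, 0.008], [-0.937, -0.349, -0.003], [0.006, -0.007, -1.0]]
yaw0 -69.6 shift [-452.2 -257.4    3.7] turn 18.0
```

```bash
python3 -m pendant '[[[1,-30,-17,0,3],[1,-65,-37,0,6],[1,-98,-56,0,9],[1,-130,-74,0,12],[1,-163,-93,0,15],[1,-196,-112,0,18],[1,-229,-130,0,18],[1,-262,-149,0,18],[1,-294,-167,0,18],[1,-320,-182,0,18]]]'; python3 -c "
from h import *
go(502,200,128,-87.6)"
```

```text
t: 19.15
tool_pos: [473.5, 53.0, 127.1]
eef_rot: [2.268, -2.174, -0.001]
contact_force: [1.5, -0.7, -1.3]
grip_width: 0.713
grip_force: 65.9
t 19.15 tcp [473.5  53.  127.1] F [ 1.5 -0.7 -1.3] grip 0.713 65.9 q [ 0.53  0.11 -0.53 -0.   -0.93 -0.48]
[[0.042, -0.999, -0.001], [-0.999, -0.042, 0.0], [-0.0, 0.001, -1.0]]
yaw0 -87.6 shift [-145.7  -34.7   -0.8] turn 0.0
```

```bash
python3 -m pendant '[[[1,-35,-8,0,0],[1,-70,-17,0,0],[1,-105,-26,0,0],[1,-135,-33,0,0],[1,-146,-35,0,0],[1,-146,-35,0,0],[1,-146,-35,0,0]]]'; python3 -c "
from h import *
go(502,200,0,-87.6)"
```

```text
t: 19.73
tool_pos: [502.1, 197.9, 126.7]
eef_rot: [2.267, -2.172, -0.001]
contact_force: [-0.3, -0.2, -1.2]
grip_width: 0.722
grip_force: 65.9
t 19.73 tcp [502.1 197.9 126.7] F [-0.3 -0.2 -1.2] grip 0.722 65.9 q [ 0.74  0.21 -0.4  -0.   -0.95 -0.7 ]
[[0.042, -0.999, -0.002], [-0.999, -0.042, -0.001], [0.001, 0.002, -1.0]]
yaw0 -87.6 shift [ -2.2  -0.3 126.7] turn 0.0
```

```bash
python3 -m pendant '[[[1,-2,0,30,0],[1,-2,0,60,0],[1,-2,0,90,0],[1,-2,0,108,0],[1,-2,0,116,0],[1,-2,0,121,0],[1,-2,0,126,0],[1,-2,0,128,0],[1,-2,0,128,0]]]'; python3 -m pendant '[[[0.1,0,0,0,0],[0.1,0,0,0,0],[0.1,0,0,0,0],[0.1,0,0,0,0],[0.1,0,0,-30,0],[0.1,0,0,-70,0],[0.1,0,0,-110,0],[0.1,0,0,-150,0],[0.1,0,0,-190,0],[0.1,0,0,-220,0]]]';  python3 - <<'E'
import look
from h import *
im,d=vision.capture("scene"); save(cv2.resize(im[80:272,150:406],(800,600)),"s3.png"); np.save("s3.npy",d)
E
```

```text
t: 20.48
tool_pos: [503.3, 200.2, 0.4]
eef_rot: [-2.266, 2.174, -0.0]
contact_force: [-0.7, 0.5, -1.9]
grip_width: 0.716
grip_force: 65.9
t: 21.32
tool_pos: [503.5, 200.3, 224.1]
eef_rot: [-2.265, 2.171, -0.002]
contact_force: [1.6, 1.4, 0.5]
grip_width: 0.901
grip_force: 0.0
t 21.32 tcp [503.5 200.3 224.1] F [1.6 1.4 0.5] grip 0.901 0.0 q [ 0.74  0.13 -0.27  0.   -1.17 -0.7 ]
[[0.042, -0.999, 0.003], [-0.999, -0.042, 0.002], [-0.002, -0.003, -1.0]]
wrist [509.5  88.9] [61. 68.] 2.4 z 54.5 [227, 0, 68, 80, 4799]
wrist [506.1 202.5] [61. 84.] 2.3 z 54.8 [228, 119, 62, 83, 4446]
scene [503.3 198.2] [68. 87.] 8.3 z 47.1 [194, 176, 27, 18, 296]
scene [505.3  76.3] [66. 88.] 0.9 z 47.1 [221, 187, 28, 20, 314]
```

View pics/s3.png

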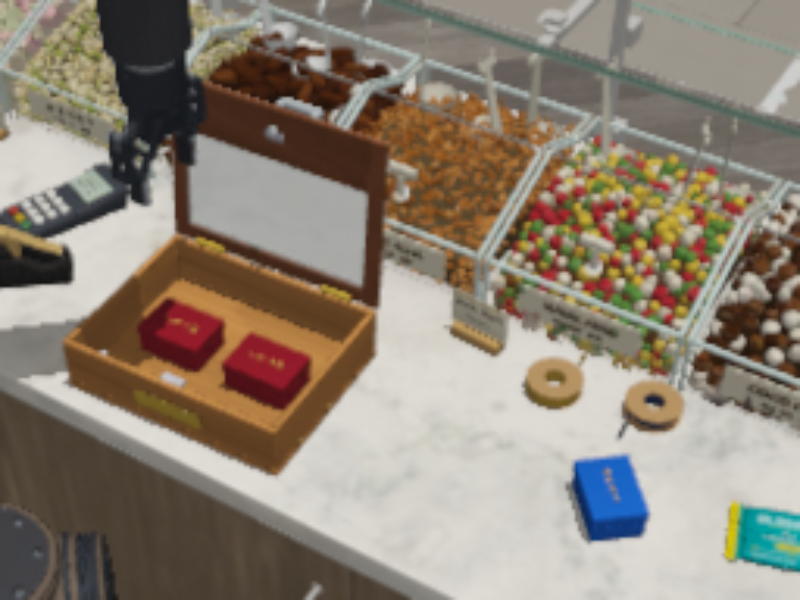

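Both boxes lie flat in the case with labels up at (182,330) and (267,368). The blue box and the spools haven't moved, and no other red box is on the counter. Next I take the bar again to swing the lid down, gripping deeper this time, and check from above first.

```bash
python3 -m pendant '[[[0.5,0,0,-40,0],[0.5,0,0,-80,0],[0.5,0,0,-120,0],[0.5,10,-35,-125,0],[0.5,20,-75,-125,0],[0.5,30,-115,-125,0],[0.5,40,-155,-125,0],[0.5,45,-195,-125,0],[0.5,45,-195,-125,0],[0.5,45,-195,-125,0]]]';  python3 - <<'E'
from h import *
s,r=st()
im,d=vision.capture("wrist"); P=cloud("wrist",d); save(im,"w4.png")
m=(d>0)&(P[...,2]>255)&(P[...,2]<275)&(abs(P[...,0]-700)<25)&(abs(P[...,1]-149)<50); q=P[m]; print(m.sum())
if m.sum()>10: print(cv2.minAreaRect(q[:,:2].astype(np.float32)),np.percentile(q[:,2],[5,50,95]))
print(w2px("wrist",(700,148,261)))
E
```

```text
t: 22.3
tool_pos: [700.8, 162.6, 339.3]
eef_rot: [2.26, -2.172, -0.005]
contact_force: [-1.0, 0.3, -0.4]
grip_width: 0.5
grip_force: 0.0
t 22.3 tcp [700.8 162.6 339.3] F [-1.   0.3 -0.4] grip 0.5 0.0 q [ 0.5   0.4   0.35 -0.   -1.53 -0.46]
[[0.04, -0.999, -0.007], [-0.999, -0.04, -0.003], [0.003, 0.007, -1.0]]
1750
((686.6693725585938, 149.05776977539062), (24.87103843688965, 55.632747650146484), 2.245039463043213) [266.40715206 269.90796366 271.45107823]
(np.float64(256.7710138043903), np.float64(168.3635947654723))
```

View pics/w4.png

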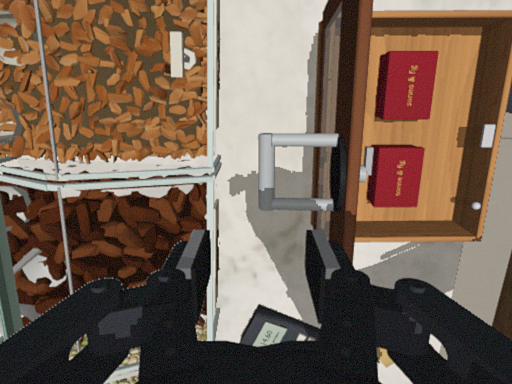

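The handle shows at (267,170) with its posts running to the lid on the right; the bar is at about (692.5,149,263). Both boxes are seen lying flat. Descending around it with the tips 15 mm past its axis.

```bash
python3 -m pendant '[[[0.5,13,9,30,0],[0.5,13,9,55,0],[0.5,13,9,80,0],[0.5,13,9,100,0],[0.5,13,9,107,0],[0.5,13,9,107,0],[0.5,13,9,107,0]]]'; python3 -c "
from h import *
st()"; python3 -m pendant '[[[1,0,0,0,0],[1,0,0,0,0],[1,0,0,0,0],[1,0,0,0,0],[1,0,0,0,0]]]' 50; python3 -c "
from h import *
st()"
```

```text
t: 22.93
tool_pos: [691.1, 150.2, 239.5]
eef_rot: [-2.267, 2.173, -0.002]
contact_force: [-0.1, -0.3, 1.0]
grip_width: 0.499
grip_force: 0.0
t 22.93 tcp [691.1 150.2 239.5] F [-0.1 -0.3  1. ] grip 0.499 0.0 q [ 0.49  0.4   0.13  0.   -1.3  -0.45]
[[0.043, -0.999, 0.002], [-0.999, -0.043, 0.0], [-0.0, -0.002, -1.0]]
t: 23.35
tool_pos: [692.7, 150.3, 240.2]
eef_rot: [-2.265, 2.171, -0.004]
contact_force: [1.5, 0.9, 5.6]
grip_width: 0.115
grip_force: 49.0
t 23.35 tcp [692.7 150.3 240.2] F [1.5 0.9 5.6] grip 0.115 49.0 q [ 0.49  0.4   0.13  0.   -1.3  -0.45]
[[0.042, -0.999, 0.005], [-0.999, -0.042, 0.001], [-0.001, -0.005, -1.0]]
```

Gripped, but still near the tips, so I'll reopen and go 9 mm deeper.

```bash
python3 -m pendant '[[[0.6,0,0,0,0],[0.6,0,0,0,0],[0.6,0,0,0,0],[0.6,0,0,5,0],[0.6,0,0,9,0],[0.6,0,0,9,0],[1,0,0,9,0],[1,0,0,9,0],[1,0,0,9,0],[1,0,0,9,0]]]' 50; python3 -c "
from h import *
st()"
```

```text
t: 24.18
tool_pos: [691.3, 149.9, 228.6]
eef_rot: [2.267, -2.175, 0.0]
contact_force: [2.3, -0.3, 0.1]
grip_width: 0.115
grip_force: 48.6
t 24.18 tcp [691.3 149.9 228.6] F [ 2.3 -0.3  0.1] grip 0.115 48.6 q [ 0.49  0.4   0.11  0.   -1.28 -0.45]
[[0.042, -0.999, 0.0], [-0.999, -0.042, -0.0], [0.0, -0.0, -1.0]]
```

```bash
python3 -m pendant '[[[1,0,13.5,-4.7,0],[1,0,31,-9.2,0],[1,0,48.4,-12.1,0],[1,0,66.3,-13.5,0],[1,0,84,-13.4,0],[1,0,102,-11.7,0],[1,0,119.5,-8.4,0],[1,0,136.8,-3.7,0],[1,0,153.5,2.6,0],[1,0,153.5,2.6,0]]]'; python3 -c "
from h import *
st()"
```

```text
t: 25.02
tool_pos: [535.0, 143.0, 226.5]
eef_rot: [2.267, -2.174, -0.001]
contact_force: [-7.5, 0.7, 4.2]
grip_width: 0.116
grip_force: 49.6
t 25.02 tcp [535.  143.  226.5] F [-7.5  0.7  4.2] grip 0.116 49.6 q [ 0.61  0.15 -0.24 -0.   -1.18 -0.57]
[[0.042, -0.999, -0.001], [-0.999, -0.042, 0.001], [-0.001, 0.001, -1.0]]
```

```bash
python3 -m pendant '[[[1,0,16,8,0],[1,0,31.6,16.7,0],[1,0,46,27,0],[1,0,59.7,38.7,0],[1,0,72,52,0],[1,0,83.7,65.3,0],[1,0,93.8,80,0],[1,0,102.6,95.6,0],[1,0,110,112,0],[1,0,110,112,0]]]'; python3 -c "
from h import *
st()"
```

```text
t: 25.85
tool_pos: [426.5, 138.5, 112.2]
eef_rot: [2.266, -2.174, -0.001]
contact_force: [3.0, -0.9, -7.2]
grip_width: 0.117
grip_force: 50.6
t 25.85 tcp [426.5 138.5 112.2] F [ 3.  -0.9 -7.2] grip 0.117 50.6 q [ 0.76  0.08 -0.61 -0.   -0.88 -0.71]
[[0.042, -0.999, -0.001], [-0.999, -0.042, -0.0], [0.0, 0.001, -1.0]]
```

```bash
python3 -m pendant '[[[1,0,2,5,0],[1,0,4,10,0],[1,0,6,15,0],[1,0,6,18,0],[1,0,6,18,0]]]' 80; python3 -c "
from h import *
st()"
```

```text
t: 26.27
tool_pos: [421.4, 138.3, 96.6]
eef_rot: [2.266, -2.174, -0.001]
contact_force: [-1.6, -0.2, 3.3]
grip_width: 0.109
grip_force: 80.2
t 26.27 tcp [421.4 138.3  96.6] F [-1.6 -0.2  3.3] grip 0.109 80.2 q [ 0.76  0.09 -0.64 -0.   -0.84 -0.72]
[[0.041, -0.999, -0.002], [-0.999, -0.041, -0.001], [0.001, 0.002, -1.0]]
```

```bash
python3 -m pendant '[[[1,0,0,2,0],[1,0,0,4,0],[1,0,0,4,0]]]'; python3 - <<'E'
from h import *
s,r=st(); im,d=vision.capture("scene"); P=cloud("scene",d)
c,s_=np.cos(np.radians(2.4)),np.sin(np.radians(2.4))
q=P-np.array([507.5,140,0]); X=q[...,0]*c+q[...,1]*s_; Y=-q[...,0]*s_+q[...,1]*c; Z=P[...,2]
for y0 in (-130,130):
    m=(d>0)&(abs(Y-y0)<12)&(Z>68)&(Z<110)&(abs(X)<105); a=np.polyfit(X[m],Z[m],1); print(m.sum(),a)
E
```

```text
t: 26.52
tool_pos: [422.0, 138.4, 95.8]
eef_rot: [2.268, -2.173, 0.001]
contact_force: [-19.8, -4.2, 45.0]
grip_width: 0.11
grip_force: 84.8
t 26.52 tcp [422.  138.4  95.8] F [-19.8  -4.2  45. ] grip 0.11 84.8 q [ 0.76  0.09 -0.64  0.   -0.84 -0.72]
[[0.043, -0.999, -0.0], [-0.999, -0.043, -0.001], [0.001, 0.0, -1.0]]
277 [1.00011420e-03 7.95385902e+01]
149 [-6.72175900e-03  7.88563821e+01]
```

The lid is fully down: 45 N against a hard stop, and depth shows it flat. Easing off and turning the latch back clockwise.

```bash
python3 -m pendant '[[[1,0,0,-2,0],[1,0,0,-3,7],[1,0,0,-3,14],[1,0,0,-3,21],[1,0,0,-3,28],[1,0,0,-3,35],[1,0,0,-3,42],[1,0,0,-3,49],[1,0,0,-3,56],[1,0,0,-3,63]]]'; python3 -m pendant '[[[1,0,0,0,7],[1,0,0,0,14],[1,0,0,0,21],[1,0,0,0,28],[1,0,0,0,32],[1,0,0,0,32],[1,0,0,0,32]]]'; python3 -c "
from h import *
s,r=st(); print(s['moment'],np.degrees(np.arctan2(r[1,0],r[0,0])))"
```

```text
t: 27.4
tool_pos: [422.0, 138.3, 96.4]
eef_rot: [0.788, -3.041, 0.001]
contact_force: [-4.3, -3.1, 12.9]
grip_width: 0.106
grip_force: 81.1
t: 27.98
tool_pos: [422.2, 138.2, 96.5]
eef_rot: [0.069, 3.141, -0.002]
contact_force: [-3.6, -3.9, 11.1]
grip_width: 0.113
grip_force: 87.9
t 27.98 tcp [422.2 138.2  96.5] F [-3.6 -3.9 11.1] grip 0.113 87.9 q [ 0.76  0.09 -0.64  0.   -0.84 -2.38]
[[-0.999, 0.044, 0.0], [0.044, 0.999, -0.001], [-0.0, -0.001, -1.0]]
[-1.2008642   1.15253271  1.09871848] 177.4967837709905
```

The latch is against its locked stop (1.1 N m). Release, retreat and check.

```bash
python3 -m pendant '[[[0.5,0,0,0,0],[0.5,0,0,0,0],[0.5,0,0,0,0],[0.5,0,0,0,0],[0.5,0,0,-20,0],[0.5,0,0,-50,0],[0.5,0,0,-90,0],[0.5,0,0,-130,0],[0.5,0,0,-150,0],[0.5,0,0,-150,0]]]'; python3 - <<'E'
from h import *
s,r=st()
im,d=vision.capture("wrist"); P=cloud("wrist",d); m=(P[...,2]>125)&(P[...,2]<146)&(abs(P[...,0]-421)<50)&(abs(P[...,1]-137)<50)&(d>0)
print(m.sum(),cv2.minAreaRect(P[m][:,:2].astype(np.float32)))
L=(d>0)&(P[...,2]>65)&(P[...,2]<100); print("lid z",np.percentile(P[...,2][L],[5,50,95]))
im2,d2=vision.capture("scene"); save(cv2.resize(np.hstack([im,im2]),(800,300)),"f1.png")
E
```

```text
t: 28.82
tool_pos: [424.2, 140.1, 250.5]
eef_rot: [0.071, 3.134, 0.008]
contact_force: [0.5, 0.7, 0.5]
grip_width: 0.501
grip_force: 0.0
t 28.82 tcp [424.2 140.1 250.5] F [0.5 0.7 0.5] grip 0.501 0.0 q [ 0.76 -0.06 -0.41  0.   -1.21 -2.38]
[[-0.999, 0.045, 0.007], [0.045, 0.999, 0.005], [-0.007, 0.005, -1.0]]
934 ((419.0596008300781, 136.0274200439453), (55.836769104003906, 11.925050735473633), 2.4894306659698486)
lid z [74.7168235  77.4322776  79.84592239]
```

View pics/f1.png

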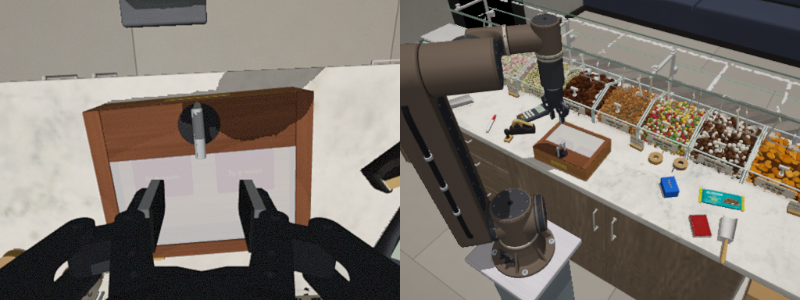

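The wrist view (left) shows the shut lid with the bar front to back at (199,130), yaw 2.5°, matching the case; the boxes show faintly through the pane. The scene view (right) shows the blue box, pad and spools where they were. Handing in.

```bash
python3 -c "
from bench import env
print(env.close_job())"
```

```text
the job is handed in; nothing more can be done
None
```

The job is handed in: both red gift boxes lie flat in the case, the lid is fully down and the latch is turned back to locked; the hand-in returned no verdict.

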